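# Index the face mill four clicks and take its picture

### The job

The face mill on the index head has one insert in front of the inspection camera; bring its next insert there by pushing a finger pin of the dial round with a fingertip, clockwise seen from above, exactly four clicks, without running past the fourth click. When the dial has settled in its fourth click, press the green button right down and let it go, to take the picture. Push gently, keep the fingers off the cutter and its camera, and leave the other things on the bench, and the button box, where they stand.

Things in the scene. Friction and masses are not known exactly. Their poses are not given: they have to be found in the camera images.
- head: index head fixed to the bench: round grey-green casting, 184 mm across at its foot, 45 mm high; origin on the bench, on the dial's upright axis; z up, x towards the camera. On it turns an aluminium dial, 150 mm across, its top face 60 mm above the bench, with 12 black lines (one a click); a fixed pointer with a red line stands at its rim on the side away from the camera
- dial (a joint): turn of the dial in rad, 0 at the start, growing clockwise from above. A spring plunger clicks every 30 degrees (0.524 rad); four clicks are 2.094. Out of each click a pin takes about 8 N, easing to near nothing at half-way (15 degrees); just past that the dial snaps on by itself into the next click and stays, the pin running ahead of the finger
- red_pin (a point): centre of the red one of three upright finger pins on the dial: 16 mm in diameter, from the dial's top to 90 mm above the bench, 62 mm from the axis, 120 degrees apart. The point is half-way up (75 mm above the bench). It starts on the side of the axis away from the camera (-x of the head)
- black_pin_1 (a point): centre of a black finger pin, half-way up; 120 degrees round from the red one, anticlockwise seen from above
- black_pin_2 (a point): centre of the other black finger pin, half-way up; 120 degrees round from the red one, clockwise seen from above
- facemill: steel face mill clamped on the middle of the dial, turning with it: 50 mm across, three gold inserts 120 degrees apart, its underside (the origin) 66 mm and its top 100 mm above the bench. Not to be touched
- camera: inspection camera fixed on a stand beyond the head, 126 mm high: origin under it on the bench, its white barrel (36 mm across, 92 mm above the bench) looks along its own -x at the cutter; the lens ring ends 62 mm from the origin, about 153 mm from the dial's axis. Not to be touched
- box: grey button box standing loose on rubber feet, 100 x 80 mm, 38 mm high, 0.8 kg, origin under its centre
- trigger (a joint): stroke of the green button in m: 0 out, 0.006 right down, which takes about 5 N; springs back when let go
- trigger_top (a point): middle of the top of the green button, 32 mm across; it is pressed straight down
- vblock: steel V-block, 60 x 45 mm, 42 mm high, loose; not part of the job
- spare_mill: spare three-insert face mill, 50 mm across, 34 mm high, standing loose on the bench; not part of the job
- insert_case: blue insert case with a clear lid, 70 x 45 x 20 mm, loose; not part of the job
- flag_key: small hex key with a red cross handle, 118 mm long along its x, 12 mm high, loose; not part of the job
- gauge_block: dark steel block, 50 x 75 x 25 mm, loose; not part of the job
- ring_gauge: steel ring gauge, 60 mm across, 18 mm high, loose; not part of the job
- cleaner: white bottle with a red cap, 52 mm across, 140 mm high, loose; not part of the job
- brush: wooden bench brush lying on the bench, loose; not part of the job
There are look-alikes about, which are no part of the job. Of the things that look like the box, take the one that is nearest to the robot's base at the start.

How it is judged:
On the way, in this order (a step that is already met when the one before it is completed fails the run):
1. the dial rests in its fourth click clockwise (value of joint dial between 1.9944 and 2.1944 rad and velocity of joint dial between -0.1 and 0.1 rad/s), for 0.3 s.
2. the green button is pressed right down (value of joint trigger above 0.0045 m and value of joint dial between 1.9744 and 2.2144 rad), for 0.05 s.
At the end, for the whole second after the job is handed in: the dial rests four clicks (2.094 rad, within 0.09) clockwise of where it started; the green button is out again; the button box stands within 15 mm of where it was (value of joint dial between 2.0044 and 2.1844 rad and velocity of joint dial between -0.05 and 0.05 rad/s and value of joint trigger below 0.0015 m and distance of box from where it was at the start of the episode below 0.015 m and angle between box's own z axis and vertical below 0.1 rad); the robot touches nothing.
It fails at once if the dial is turned past half-way to a fifth click, or half a click or more anticlockwise (value of joint dial above 2.37 rad or value of joint dial below -0.27 rad).
It fails at once if the button is pressed while the dial is not in its fourth click (value of joint trigger above 0.003 m and not (value of joint dial between 1.8944 and 2.2944 rad)).
It fails at once if the index head is pushed or squeezed with more than 35 N, or the cutter or the camera touched with more than 2 N (contact force between any of the fingers, the arm and head above 35 N or contact force between any of the fingers, the arm and facemill above 2 N or contact force between any of the fingers, the arm and camera above 2 N).
It fails at once if the button box is lifted or pushed more than 15 mm (distance of box from where it was at the start of the episode above 0.015 m or height (world z) of box above 0.008 m).
It fails at once if a bystander is moved more than 15 mm or lifted (distance of any of vblock, spare_mill, insert_case, flag_key, gauge_block, ring_gauge, cleaner, brush from where it was at the start of the episode above 0.015 m).
It also fails if it takes over 56 s, if anything falls off the work surface, if the arm or the gripper's body presses on something with over 40 N, if the wrist force passes 120 N, or if a joint passes its speed limit or range.

### The arm

A 6-joint arm with a two-finger parallel gripper is mounted at the origin on the work surface. World frame = base frame: x ahead of the robot, y to its left, z up, the work surface at z = 0. Lengths are in m, angles in rad, forces in N, time in s.
With the tool pointing down it reaches from about 0.3 to 0.85 m from the base axis. Payload 5.4 kg.
Tool frame: the origin (TCP) lies midway between the tips of the shut fingers; the grasp point (between the pads) lies 19 mm behind it (arm.hold_point_z is the distance from the TCP to the grasp point, in m); z points along the fingers, x is the direction in which the jaws open and shut, and the axes are right-handed (so a half turn about z gives the same grasp; the last joint's range is limited). The gripper opens to 85 mm and grips with 20 to 120 N. Pads are 22 mm wide; open, the fingers measure 114 mm over their backs; the gripper's body (76 mm by 85 mm) begins 54 mm behind the grasp point. The pads swing forward as they close: fully open they stand 13 mm farther back than shut.
Start: joints at [1.11, 0.158, 1.597, -0, 1.386, -0.21], TCP at [0.143, 0.557, 0.203] pointing down, gripper open.
Joint ranges: [-2.91, 2.91], [-0.94, 2.29], [0.18, 2.7], [-1.29, 4.43], [0.17, 2.64], [-3, 3]. Speed limits (rad/s): [2.57, 2.57, 3.14, 3.14, 3.14, 3.14].

### API

Orientations are given as a unit quaternion [x, y, z, w].
In Python, from plant import arm, viewer gives the robot as it stands.
- The arm moves only by the shell command python3 -m handwheel 'ROWS' [FORCE]. ROWS is text: rows parted by semicolons, each of 5 numbers parted by spaces: the closure, from 0 (fully open) to 1 (shut), then the shift along the tool's x, y, z in m, then the turn about the tool's z in rad. A call has 1 to 10 rows; each row is the pose to reach, as a shift and turn from the pose commanded when the call began, along the tool's axes at that moment; what a row does not reach only later rows make up. A row lasts 1/8 s, in which the tool goes at most 62.5 mm and 10.7 degrees, less where a joint would pass 70% of its speed; a pose out of reach is approached as far as the arm can. A call with a gripper value outside its range is refused whole. The fingers move at their own pace and stop on an object; FORCE is the grip in N (left out, the last holds). Time passes only in rows, so rows that repeat a pose let the fingers close. It gives the time, the measured TCP pose, the force and the opening at its end, in the units of the state.
- arm.get_obs(): the state, without advancing time (a new reading comes with each control period).
- viewer.get_image(name): name is "side" or "top" or "wrist"; returns the picture (400x640x3 uint8, blue, green, red); there is no depth.
- viewer.camera_model(name): a dict with "fx", "fy", "cx", "cy" (pixels), "pose" (4x4, takes a point from camera to world coordinates). Camera axes: x right, y up, looking along -z (the intrinsics and any distortion apply to the point x, -y, -z); pixel columns grow to the right and rows downward; lengths in m; the calibration is good to about 2 mm. The wrist camera is an equidistant fisheye: a pixel r from the principal point sees the ray r / f radians off the axis. A picture is of the moment at which its call begins: read the wrist's pose just before it. camera_model takes no time and is no camera call; for the wrist camera it gives the pose at the moment of the call.
- arm.job_done(): hands the job in, once; it reports no verdict.
The state is a dict: "clock": time; "q": joint angles; "joint_vel": joint speeds; "tau": joint torques, N m; "eef_pos": TCP position; "ee_rot": TCP orientation; "contact_force": force on the tool from outside, world axes, zero at the start; "ft_torque": the same for the moment, N m; "finger_gap": opening from 0.0 (shut) to 1.0 (fully open).
Only numpy, scipy, OpenCV 4.12 (cv2) and the standard library are available. Lean on these libraries where they do the work, as an engineer would, in place of code of your own. Each camera call takes 0.05 s, during which the arm holds its last target.

## Working session

There is one attempt and no reset: what is moved stays moved. The work goes in short steps, Python scripts to look and compute and a shell command to move; the robot and the scene stay as the last step left them, time stands still between calls to the robot, and variables do not carry over. Pictures are saved under pics/ and viewed, and the job is handed in when it is done.

```bash
mkdir -p pics; ls; python3 - <<'E'
from plant import arm, viewer
import cv2,numpy as np
print({k:np.round(v,3).tolist() for k,v in arm.get_obs().items()})
for n in("side","top","wrist"):
    m=viewer.camera_model(n); print(n,{k:(np.round(v,3).tolist()) for k,v in m.items() if not isinstance(v,str)})
    cv2.imwrite(f"pics/{n}0.png",viewer.get_image(n))
E
```

```text
pics
{'clock': 0.0, 'q': [1.11, 0.159, 1.598, 0.0, 1.386, -0.21], 'joint_vel': [-0.0, 0.001, 0.0, 0.001, -0.0, 0.002], 'tau': [0.0, -39.598, -33.144, -0.0, 0.008, 0.0], 'eef_pos': [0.142, 0.556, 0.202], 'ee_rot': [0.79, 0.613, -0.001, 0.0], 'contact_force': [-1.023, -0.1, 0.409], 'ft_torque': [0.046, 0.013, 0.001], 'finger_gap': 1.001}
side {'fx': 378.386, 'fy': 378.386, 'cx': 321.553, 'cy': 198.472, 'pose': [[-0.929, 0.284, -0.238, 0.318], [-0.37, -0.68, 0.633, 0.747], [0.017, 0.676, 0.737, 0.926], [0.0, 0.0, 0.0, 1.0]]}
top {'fx': 461.007, 'fy': 461.007, 'cx': 319.131, 'cy': 203.069, 'pose': [[0.011, 0.994, -0.108, 0.431], [-1.0, 0.01, -0.009, 0.025], [-0.008, 0.109, 0.994, 1.373], [0.0, 0.0, 0.0, 1.0]]}
wrist {'fx': 309.707, 'fy': 309.707, 'cx': 314.277, 'cy': 196.668, 'pose': [[0.248, -0.935, -0.255, 0.076], [0.969, 0.239, 0.068, 0.573], [-0.003, -0.264, 0.965, 0.374], [0.0, 0.0, 0.0, 1.0]]}
```

View pics/side0.png

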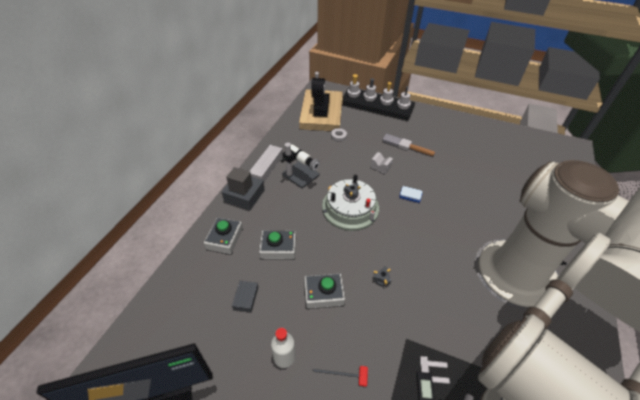

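View pics/top0.png

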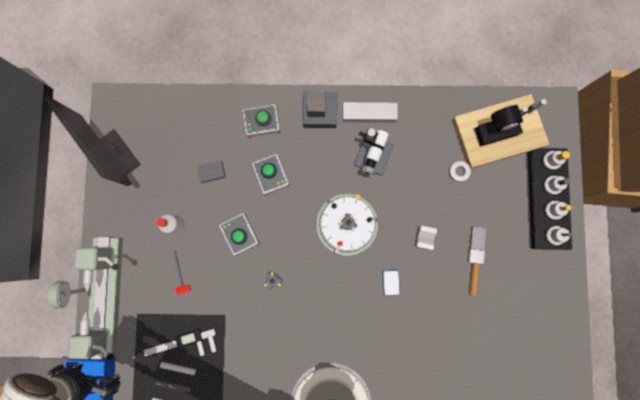

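View pics/wrist0.png

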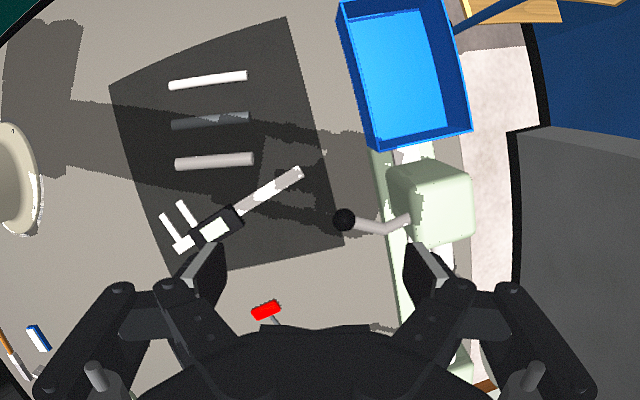

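The top view shows the head at about (347,223), with the red pin at (340,243), black pins near (334,206) and (369,219), and the inspection camera at (375,152). There are three look-alike boxes at (261,119), (269,172) and (238,235). The one at (238,235) looks nearest to the base, which is at the bottom near (330,390).

```bash
cat > h.py <<'E'
import numpy as np,cv2
from plant import arm,viewer
def ray(m,u,v,fish=False):
    P=np.array(m["pose"]); x=(u-m["cx"])/m["fx"]; y=(v-m["cy"])/m["fy"]
    if fish:
        r=np.hypot(x,y); s=np.sin(r)/max(r,1e-9); d=np.array([x*s,-y*s,-np.cos(r)])
    else: d=np.array([x,-y,-1.])
    return P[:3,3],P[:3,:3]@d
def onz(m,u,v,z,fish=False):
    o,d=ray(m,u,v,fish); return o+d*(z-o[2])/d[2]
def proj(m,p):
    P=np.array(m["pose"]); c=P[:3,:3].T@(np.array(p)-P[:3,3]); return m["cx"]+m["fx"]*c[0]/-c[2], m["cy"]-m["fy"]*c[1]/-c[2]
def projf(m,p):
    P=np.array(m["pose"]); c=P[:3,:3].T@(np.array(p)-P[:3,3]); rr=np.hypot(c[0],c[1]); t=np.arctan2(rr,-c[2])
    return m["cx"]+m["fx"]*t*c[0]/rr, m["cy"]-m["fy"]*t*c[1]/rr
def blobs(mask,mn=6):
    n,l,s,c=cv2.connectedComponentsWithStats(mask.astype(np.uint8)); return [(np.round(c[i],1).tolist(),int(s[i,4])) for i in range(1,n) if s[i,4]>=mn]
E
python3 - <<'E'
from h import *
for n in("top","side"):
    im=cv2.imread(f"pics/{n}0.png"); m=viewer.camera_model(n); h=cv2.cvtColor(im,cv2.COLOR_BGR2HSV)
    H,S,V=[h[...,i].astype(int) for i in range(3)]
    print(n,"green"); 
    for c,a in blobs((H>45)&(H<85)&(S>120)&(V>50),20): print(c,a,np.round(onz(m,*c,0.05),3))
    print("red")
    for c,a in blobs(((H<8)|(H>172))&(S>140)&(V>90),8): print(c,a,np.round(onz(m,*c,0.085),3))
    print("yellow")
    for c,a in blobs((H>12)&(H<32)&(S>110)&(V>120),4): 
        if a<60: print(c,a,np.round(onz(m,*c,0.07),3))
    if n=="top":
        # white dial
        k=(S<40)&(V>150); k[:175]=0;k[265:]=0;k[:,:310]=0;k[:,385:]=0
        pts=np.argwhere(k)[:,::-1].astype(np.float32); (c,r)=cv2.minEnclosingCircle(pts); print("dial",c,r,onz(m,*c,0.06), r/461*1.31)
        cv2.imwrite("pics/tz.png",cv2.resize(im[140:280,200:420],None,fx=3.6,fy=3.6,interpolation=cv2.INTER_CUBIC))
E
```

```text
top green
[262.2, 116.5] 81 [0.83  0.208 0.05 ]
[267.9, 169.4] 108 [0.672 0.188 0.05 ]
[237.8, 235.8] 111 [0.478 0.27  0.05 ]
red
[160.8, 221.8] 59 [0.514 0.481 0.085]
[339.6, 243.1] 11 [ 0.46  -0.021  0.085]
[182.4, 288.9] 97 [0.329 0.412 0.085]
yellow
[455.4, 121.0] 5 [ 0.815 -0.354  0.07 ]
[480.0, 122.2] 4 [ 0.812 -0.425  0.07 ]
[483.4, 121.4] 5 [ 0.815 -0.435  0.07 ]
[248.5, 124.5] 4 [0.8   0.244 0.07 ]
[565.4, 154.4] 54 [ 0.72  -0.666  0.07 ]
[468.3, 158.5] 6 [ 0.705 -0.389  0.07 ]
[357.4, 196.1] 18 [ 0.594 -0.071  0.07 ]
[567.8, 207.2] 27 [ 0.568 -0.666  0.07 ]
[228.5, 224.5] 4 [0.509 0.293 0.07 ]
[271.9, 272.6] 7 [0.376 0.167 0.07 ]
[265.5, 284.5] 4 [0.343 0.184 0.07 ]
[278.5, 284.5] 4 [0.343 0.148 0.07 ]
[0.4, 389.9] 7 [0.05  0.904 0.07 ]
dial (346.656982421875, 224.31326293945312) 31.19044303894043 [ 0.51365722 -0.04178445  0.06      ] 0.08863227848375697
side green
[222.3, 225.3] 88 [0.831 0.205 0.05 ]
[274.0, 236.7] 91 [0.672 0.185 0.05 ]
[327.1, 283.0] 114 [0.477 0.267 0.05 ]
[179.3, 361.6] 72 [0.712 0.577 0.05 ]
red
[367.7, 201.8] 14 [ 0.457 -0.017  0.085]
[280.9, 333.4] 103 [0.522 0.446 0.085]
[362.9, 375.6] 162 [0.321 0.463 0.085]
yellow
[391.5, 46.7] 6 [ 0.652 -1.057  0.07 ]
[351.6, 59.2] 16 [ 0.791 -0.859  0.07 ]
[358.1, 60.8] 10 [ 0.759 -0.857  0.07 ]
[354.7, 75.5] 23 [ 0.732 -0.725  0.07 ]
[389.2, 83.2] 11 [ 0.575 -0.724  0.07 ]
[350.6, 192.8] 5 [ 0.52  -0.046  0.07 ]
[388.5, 269.5] 4 [0.339 0.179 0.07 ]
[375.0, 271.5] 6 [0.37  0.198 0.07 ]
[385.0, 281.0] 7 [0.338 0.216 0.07 ]
[310.5, 291.5] 4 [0.504 0.316 0.07 ]
[117.2, 385.6] 5 [0.793 0.67  0.07 ]
[104.2, 387.6] 5 [0.816 0.683 0.07 ]
[111.0, 386.5] 8 [0.804 0.676 0.07 ]
[92.3, 389.4] 7 [0.836 0.695 0.07 ]
[98.0, 388.5] 8 [0.826 0.69  0.07 ]
```

View pics/tz.png

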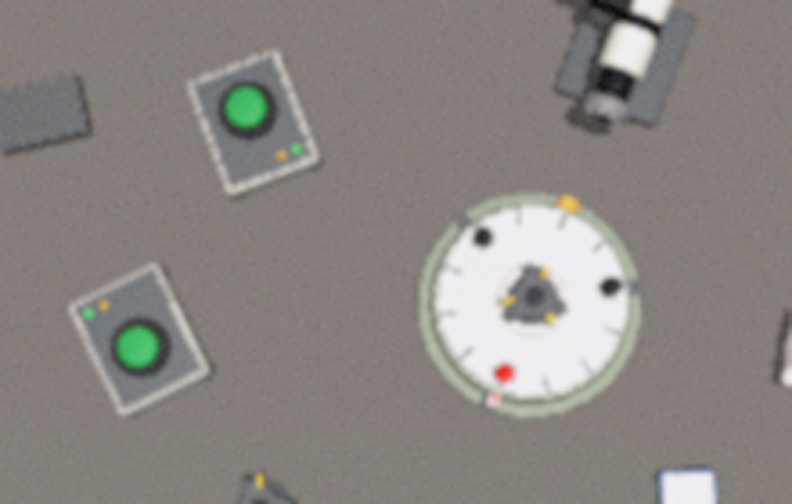

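The enlarged crop confirms it. The box at (238,235) has its button at (0.478,0.270), 0.55 m from the base. The others are 0.70 and 0.86 m away, so this is the box to use. The head axis is at about (0.514,-0.043) and the red pin at about (0.459,-0.019), a radius of 0.060 against the 0.062 given. I'll shut the fingers and bring the tool over towards the red pin.

```bash
python3 -m handwheel '1 -0.05 0.043 0 0.05; 1 -0.1 0.087 0 0.1; 1 -0.15 0.13 0 0.17; 1 -0.2 0.173 0 0.17; 1 -0.25 0.216 0 0.17; 1 -0.3 0.26 0 0.17; 1 -0.35 0.303 0 0.17; 1 -0.4 0.346 0 0.17; 1 -0.4 0.346 0 0.17' 40
python3 - <<'E'
from h import *
m=viewer.camera_model("wrist");im=viewer.get_image("wrist");cv2.imwrite("pics/w1.png",im)
cv2.imwrite("pics/s1.png",viewer.get_image("side"))
o=arm.get_obs();print({k:np.round(o[k],3) for k in("q","eef_pos","ee_rot","contact_force")})
print(np.round(projf(m,o["eef_pos"]),1))
E
```

```text
clock: 1.27
eef_pos: [0.3794, 0.081, 0.2032]
ee_rot: [0.84, 0.542, 0.0, 0.0]
contact_force: [-0.0, 0.2, -0.6]
finger_gap: -0.004
{'q': array([-1.020e-01, -3.650e-01,  2.080e+00, -1.000e-03,  1.427e+00,
       -1.247e+00]), 'eef_pos': array([0.379, 0.081, 0.203]), 'ee_rot': array([ 0.84 ,  0.542, -0.   ,  0.   ]), 'contact_force': array([0.041, 0.688, 0.283])}
[317.2 230.4]
```

View pics/w1.png

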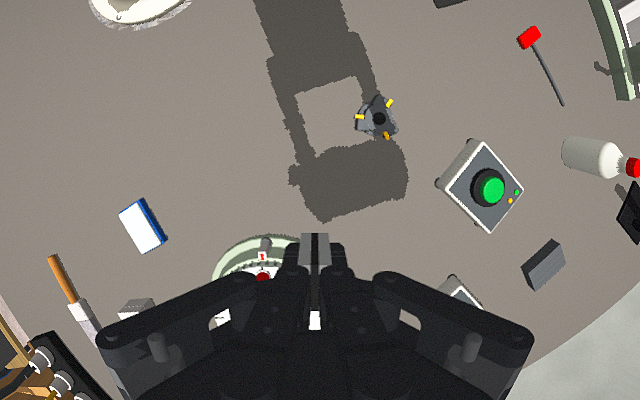

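View pics/s1.png

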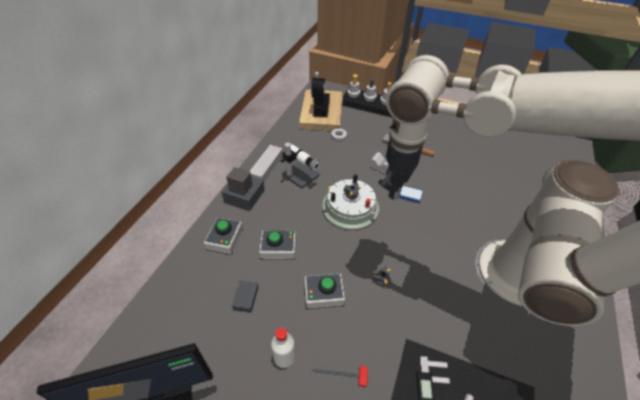

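The fingers are shut with the tip at (317,230). The wrist view shows the chosen box's green button at (490,190), the red pin at (262,278) and the pointer line at (262,257). I'll refine the positions from this view.

```bash
python3 - <<'E'
from h import *
m=viewer.camera_model("wrist");mt=viewer.camera_model("top");ms=viewer.camera_model("side")
im=cv2.imread("pics/w1.png"); h=cv2.cvtColor(im,cv2.COLOR_BGR2HSV);H,S,V=[h[...,i].astype(int) for i in range(3)]
for c,a in blobs((H>45)&(H<85)&(S>150)&(V>60),50): print("g",c,a,[np.round(onz(m,*c,z,True),4) for z in(.045,.055)])
for c,a in blobs(((H<8)|(H>172))&(S>140)&(V>90),8): print("r",c,a,[np.round(onz(m,*c,z,True),4) for z in (.065,.085)])
def tri(rs):
    A=np.zeros((3,3));b=np.zeros(3)
    for o,d in rs:
        d=d/np.linalg.norm(d);M=np.eye(3)-np.outer(d,d);A+=M;b+=M@o
    return np.linalg.solve(A,b)
g=[c for c,a in blobs((H>45)&(H<85)&(S>150)&(V>60),300)]
c=min(g,key=lambda c:abs(c[0]-490)) 
print("btn tri",tri([ray(m,*c,True),ray(mt,237.8,235.8),ray(ms,327.1,283.0)]).round(4), tri([ray(mt,237.8,235.8),ray(ms,327.1,283.0)]).round(4))
# cutter/dial check in top: fit dial ellipse
it=cv2.imread("pics/top0.png");ht=cv2.cvtColor(it,cv2.COLOR_BGR2HSV)
k=((ht[...,1]<30)&(ht[...,2]>170)).astype(np.uint8);k[:180]=0;k[262:]=0;k[:,:312]=0;k[:,382:]=0
cs=max(cv2.findContours(k,0,1)[0],key=cv2.contourArea);e=cv2.fitEllipse(cv2.convexHull(cs));print(e,onz(mt,*e[0],.06))
w=cv2.resize(im[180:340,180:440],None,fx=3,fy=3);cv2.imwrite("pics/w1z.png",w)
E
```

```text
g [491.5, 189.1] 509 [array([0.4803, 0.2737, 0.045 ]), array([0.4753, 0.2687, 0.055 ])]
r [528.8, 36.8] 327 [array([0.3205, 0.3838, 0.065 ]), array([0.3203, 0.366 , 0.085 ])]
r [632.8, 167.2] 246 [array([0.5609, 0.5605, 0.065 ]), array([0.5451, 0.5313, 0.085 ])]
r [261.6, 256.6] 15 [array([ 0.4331, -0.0094,  0.065 ]), array([ 0.4256, -0.0018,  0.085 ])]
r [262.1, 276.2] 84 [array([ 0.4559, -0.0211,  0.065 ]), array([ 0.4469, -0.0127,  0.085 ])]
btn tri [0.477  0.269  0.0535] [0.4774 0.2688 0.0537]
((348.35333251953125, 224.2228546142578), (56.395484924316406, 61.078617095947266), 173.7368621826172) [ 0.51396402 -0.04661294  0.06      ]
```

View pics/w1z.png

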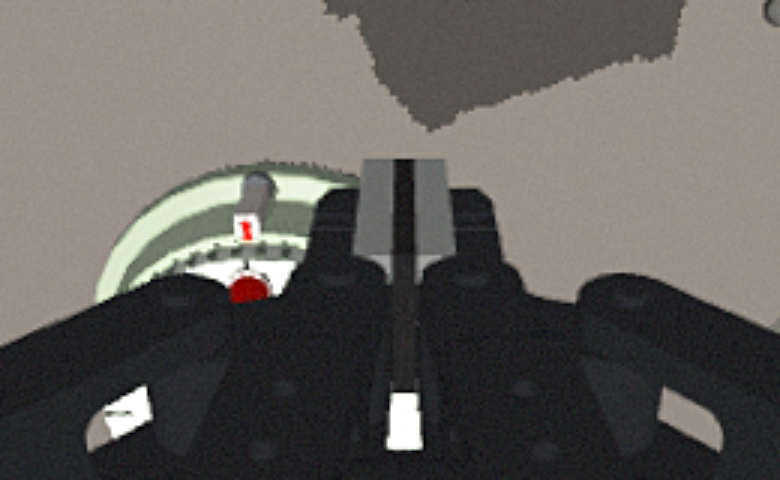

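Pushing geometry: axis (0.514,-0.0445), red pin at about 156.5°. Tool x already points along the clockwise push direction, and +y points inward. I'll go behind the pin, high first, then partly down.

```bash
python3 -m handwheel '1 -0.032 0.04 0 0; 1 -0.064 0.08 0 0; 1 -0.095 0.118 0 0; 1 -0.095 0.118 0 0; 1 -0.095 0.118 0.05 0; 1 -0.095 0.118 0.1 0; 1 -0.095 0.118 0.1 0'
python3 - <<'E'
from h import *
m=viewer.camera_model("wrist");im=viewer.get_image("wrist");cv2.imwrite("pics/w2.png",im)
s=viewer.get_image("side");cv2.imwrite("pics/s2.png",cv2.resize(s[100:260,250:450],None,fx=4,fy=3.75,interpolation=cv2.INTER_CUBIC))
t=viewer.get_image("top");cv2.imwrite("pics/t2.png",cv2.resize(t[140:280,260:440],None,fx=4,fy=4,interpolation=cv2.INTER_CUBIC))
E
```

```text
clock: 2.25
eef_pos: [0.4435, -0.0481, 0.0996]
ee_rot: [0.839, 0.545, -0.003, -0.004]
contact_force: [-1.1, 0.2, 1.1]
finger_gap: -0.004
```

View pics/w2.png

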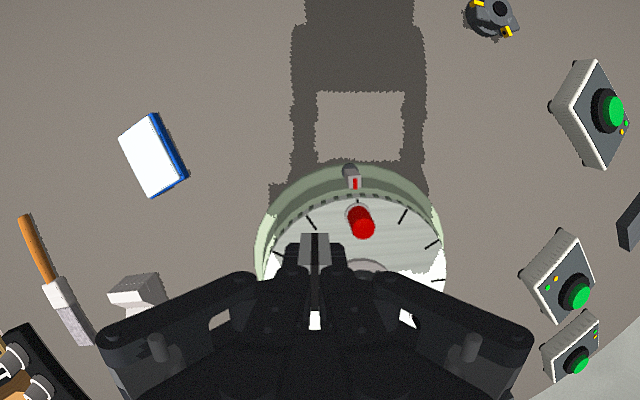

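View pics/s2.png

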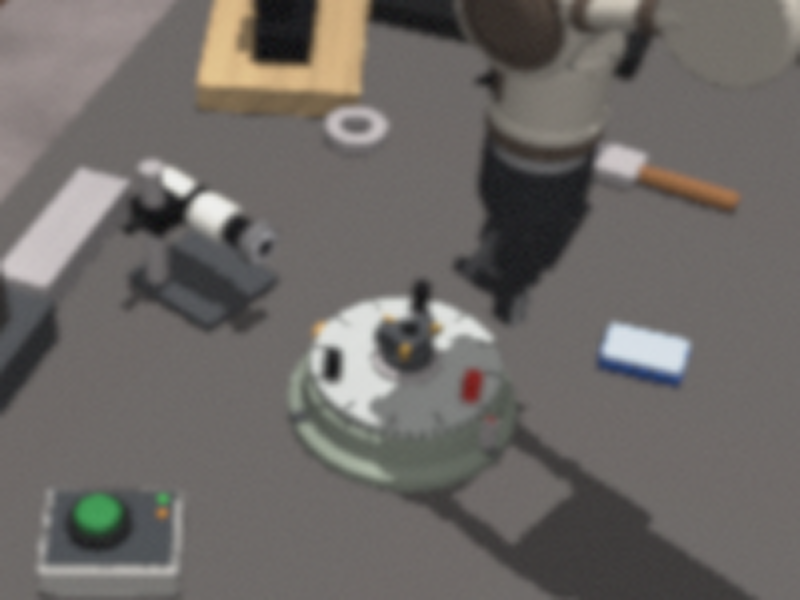

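View pics/t2.png

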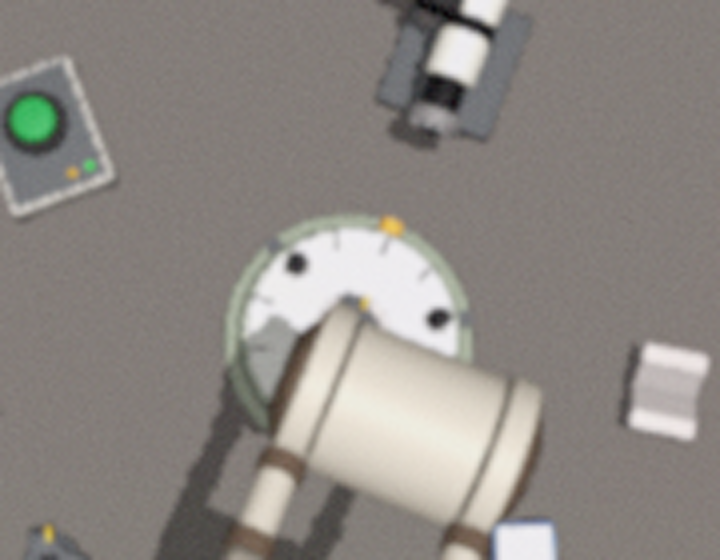

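The wrist view shows the red pin with its top at about (362,224) and its base near (357,209). The pointer at (353,178) is low, level with the rim. The fingers hang clear behind the pin. Next I measure the pin position.

```bash
python3 - <<'E'
from h import *
m=viewer.camera_model("wrist");o=arm.get_obs()
im=cv2.imread("pics/w2.png"); h=cv2.cvtColor(im,cv2.COLOR_BGR2HSV);H,S,V=[h[...,i].astype(int) for i in range(3)]
k=((H<8)|(H>172))&(S>140)&(V>60)
for c,a in blobs(k,20): print(c,a,np.round(onz(m,*c,.075,True),4))
print(o["clock"],o["eef_pos"],o["contact_force"],o["ee_rot"])
for z in(.06,.09): print(projf(m,[.4571,-.0193,z]))
cv2.imwrite("pics/w2z.png",cv2.resize(im[160:280,250:450],None,fx=4,fy=4))
E
```

```text
[354.5, 183.8] 44 [ 0.4397 -0.0187  0.075 ]
[360.6, 222.4] 655 [ 0.4671 -0.0251  0.075 ]
2.4 [ 0.4489081  -0.05095237  0.10548145] [0.59662801 0.03842049 1.15561158] [0.83887799 0.54431686 0.00105545 0.00132456]
(np.float64(359.99517642456226), np.float64(200.62452926583015))
(np.float64(366.52133269632736), np.float64(213.68444194182766))
```

View pics/w2z.png

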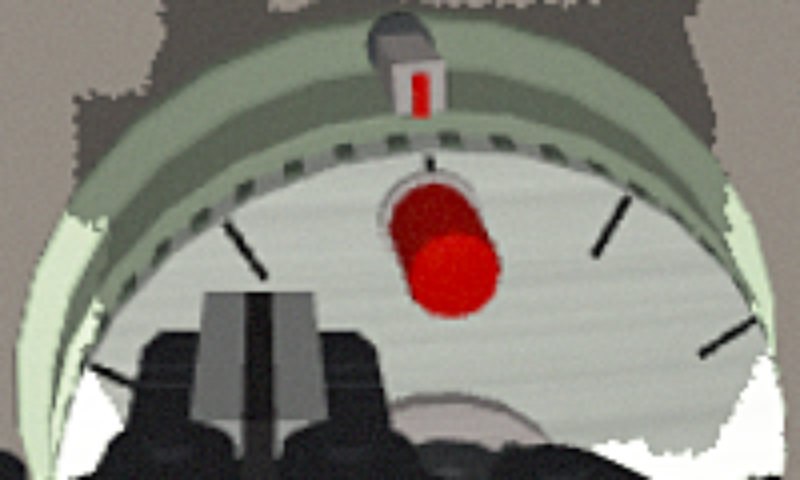

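```bash
python3 -m handwheel '1 0 0 0 0'; python3 - <<'E'
from h import *
m=viewer.camera_model("wrist");im=viewer.get_image("wrist");o=arm.get_obs()
cv2.imwrite("pics/w3.png",im);cv2.imwrite("pics/w3z.png",cv2.resize(im[160:280,250:450],None,fx=4,fy=4))
print(o["eef_pos"])
for a in(154,156.5,159):
  p=np.array([.514+.062*np.cos(np.radians(a)),-.0445+.062*np.sin(np.radians(a))])
  for z in(.06,.09):print(a,z,(np.array(projf(m,[*p,z]))-[250,160])*4)
for u,v in((455,275),):print(onz(m,250+u/4,160+v/4,.09,True))
print((np.array(projf(m,o["eef_pos"]))-[250,160])*4)
np.save("m3.npy",m["pose"])
E
```

```text
clock: 2.52
eef_pos: [0.4493, -0.0516, 0.1057]
ee_rot: [0.839, 0.544, 0.001, 0.002]
contact_force: [0.5, -0.6, 1.0]
finger_gap: 0.0
[ 0.44903991 -0.05163513  0.10533165]
154 0.06 [454.45519319 160.01539748]
154 0.09 [482.52933933 212.00582715]
156.5 0.06 [439.96678125 159.86763215]
156.5 0.09 [466.05094109 211.92367919]
159 0.06 [425.40954894 160.33628206]
159 0.09 [449.46950373 212.53068579]
[ 0.46655574 -0.02535499  0.09      ]
[264.88126311 281.03701122]
```

View pics/w3z.png

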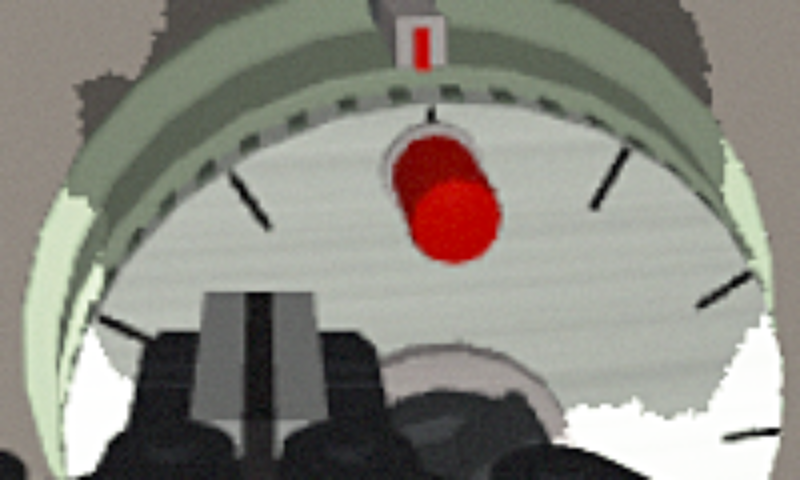

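The pin is about 31 mm ahead of the TCP along tool x and 4 mm outward. The fingers are about ±17 mm, so the gap is about 6 mm. I'll back off 3 mm, go down to z ≈ 0.073, then creep forward.

```bash
python3 -m handwheel '1 -0.003 0 0 0; 1 -0.003 0 0.015 0; 1 -0.003 0 0.033 0; 1 -0.003 0 0.033 0; 1 -0.003 0 0.033 0'; python3 -m handwheel '1 0.003 0 0 0; 1 0.006 0 0 0; 1 0.006 0 0 0';python3 -m handwheel '1 0.003 0 0 0; 1 0.003 0 0 0'
python3 - <<'E'
from h import *
im=viewer.get_image("wrist")
cv2.imwrite("pics/w4.png",im);cv2.imwrite("pics/w4z.png",cv2.resize(im[140:280,230:450],None,fx=3.6,fy=3.6))
E
```

```text
clock: 3.2
eef_pos: [0.4463, -0.0541, 0.0702]
ee_rot: [0.839, 0.544, -0.0, -0.0]
contact_force: [0.2, -0.3, -0.2]
finger_gap: 0.0
clock: 3.58
eef_pos: [0.449, -0.0483, 0.0705]
ee_rot: [0.839, 0.544, 0.0, 0.0]
contact_force: [0.4, 0.2, -0.4]
finger_gap: 0.003
clock: 3.82
eef_pos: [0.45, -0.0456, 0.0702]
ee_rot: [0.839, 0.544, 0.0, 0.0]
contact_force: [-0.8, -0.3, -0.3]
finger_gap: 0.001
```

View pics/w4z.png

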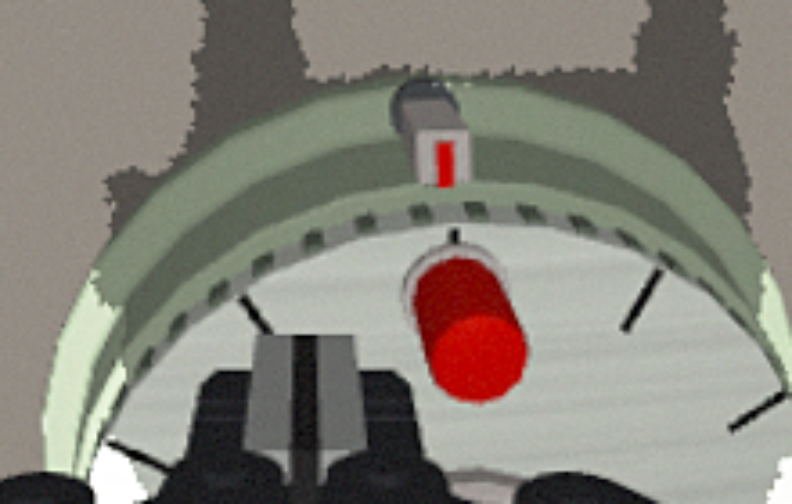

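The pin (480,360 in the crop) is now only a few mm ahead of the finger. I'll creep forward, watching the force.

```bash
python3 -m handwheel '1 0.003 0 0 0; 1 0.003 0 0 0';python3 -m handwheel '1 0.003 0 0 0; 1 0.003 0 0 0';python3 -m handwheel '1 0.003 0 0 0; 1 0.003 0 0 0'
```

```text
clock: 4.12
eef_pos: [0.4512, -0.0429, 0.0702]
ee_rot: [0.839, 0.544, 0.0, -0.0]
contact_force: [0.0, -0.5, -0.5]
finger_gap: -0.001
clock: 4.38
eef_pos: [0.4525, -0.0401, 0.0702]
ee_rot: [0.839, 0.544, -0.0, -0.0]
contact_force: [-0.9, 0.2, -0.3]
finger_gap: 0.004
clock: 4.62
eef_pos: [0.4537, -0.0374, 0.0702]
ee_rot: [0.839, 0.544, 0.0, 0.0]
contact_force: [-0.3, 0.0, 0.3]
finger_gap: 0.001
```

```bash
python3 -m handwheel '1 0.002 0 0 0; 1 0.002 0 0 0'
python3 - <<'E'
from h import *
im=viewer.get_image("wrist")
cv2.imwrite("pics/w5.png",im);cv2.imwrite("pics/w5z.png",cv2.resize(im[140:280,230:450],None,fx=3.6,fy=3.6))
E
```

```text
clock: 4.88
eef_pos: [0.4545, -0.0357, 0.0702]
ee_rot: [0.839, 0.544, -0.0, -0.0]
contact_force: [-0.4, 0.1, 0.2]
finger_gap: 0.004
```

View pics/w5z.png

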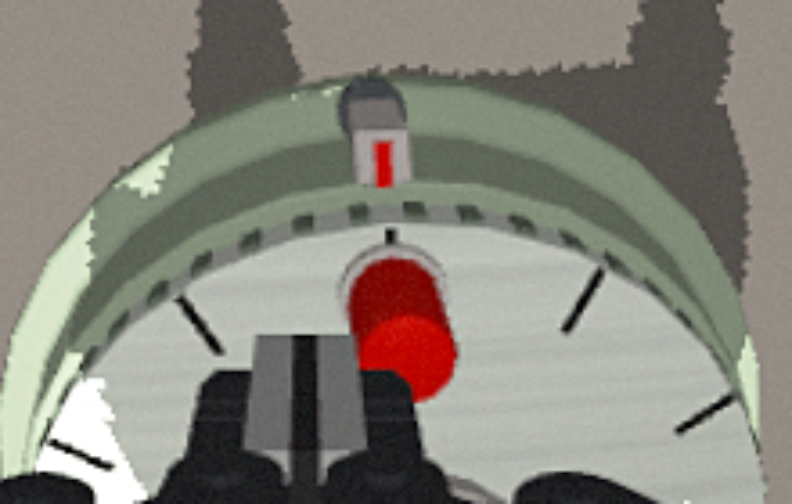

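No force yet, though by my geometry there should be contact or nearly so. I'll check the tip height in the side view before going on.

```bash
python3 - <<'E'
from h import *
s=viewer.get_image("side");m=viewer.camera_model("side");o=arm.get_obs();p=o["eef_pos"]
x0,y0=300,140
z=cv2.resize(s[y0:y0+100,x0:x0+130],None,fx=6,fy=6,interpolation=cv2.INTER_CUBIC)
for q,col in((p,(0,255,255)),(p+[0,0,.026],(255,0,255)),((.458,-.022,.09),(0,255,0))):
    u,v=proj(m,q);print(u,v);cv2.circle(z,(int((u-x0+.5)*6),int((v-y0+.5)*6)),3,col,-1)
cv2.imwrite("pics/s5.png",z)
E
```

```text
369.90023380221896 200.99616401828845
370.86358171986717 195.20096475616606
368.17407688326875 199.3590332660899
```

View pics/s5.png

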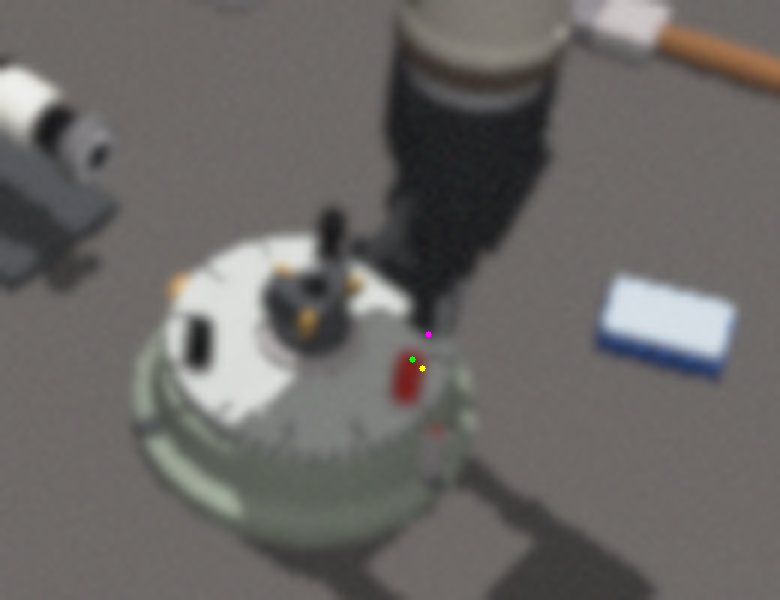

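```bash
python3 - <<'E'
from h import *
s=viewer.get_image("side");x0,y0=345,170
z=cv2.resize(s[y0:y0+45,x0:x0+55],None,fx=14,fy=13,interpolation=cv2.INTER_CUBIC)
z=cv2.convertScaleAbs(z,alpha=1.8,beta=-20);cv2.imwrite("pics/s5b.png",z)
E
```

```text
(no output)
```

View pics/s5b.png

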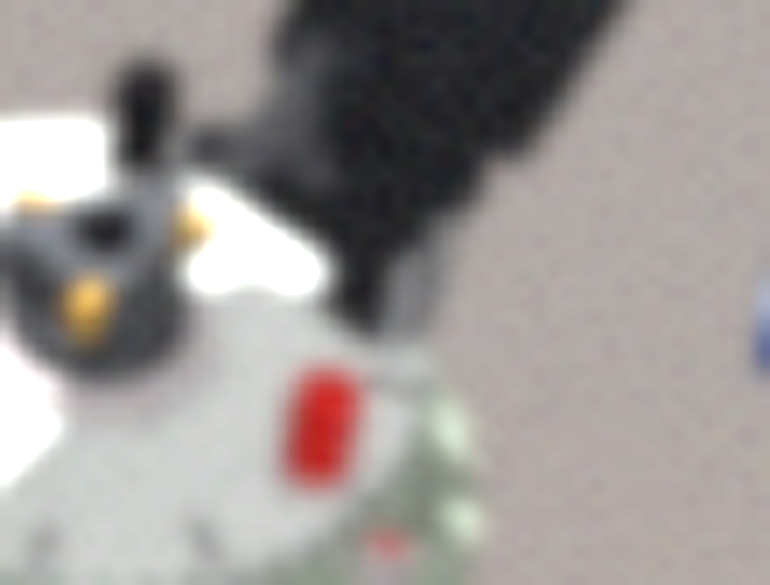

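Both the wrist and side views put the visible fingertips roughly 25 mm higher than the reported TCP. In the wrist view the pad edge is at row 233 where an outer pad edge should sit higher in the image. In the side view the pads end at (374,196) against an expected (372,203). That fits the lack of contact, because the tips are passing above the 90 mm pin. I'll back off clear of the pin and descend in small steps, watching the force.

```bash
python3 -m handwheel '1 -0.01 0 0 0; 1 -0.018 0 0 0; 1 -0.018 0 0 0'; python3 -m handwheel '1 0 0 0.003 0; 1 0 0 0.006 0; 1 0 0 0.006 0'; python3 -m handwheel '1 0 0 0.002 0; 1 0 0 0.002 0';python3 -m handwheel '1 0 0 0.002 0; 1 0 0 0.002 0'
python3 - <<'E'
from h import *
im=viewer.get_image("wrist")
cv2.imwrite("pics/w6.png",im);cv2.imwrite("pics/w6z.png",cv2.resize(im[140:280,230:450],None,fx=3.6,fy=3.6))
E
```

```text
clock: 5.4
eef_pos: [0.4469, -0.0529, 0.0702]
ee_rot: [0.84, 0.543, -0.0, 0.0]
contact_force: [0.1, 0.3, -1.0]
finger_gap: -0.002
clock: 5.78
eef_pos: [0.4468, -0.0519, 0.0638]
ee_rot: [0.839, 0.544, -0.0, -0.0]
contact_force: [0.1, 0.3, -0.1]
finger_gap: 0.004
clock: 6.02
eef_pos: [0.447, -0.0521, 0.0621]
ee_rot: [0.839, 0.544, -0.0, -0.0]
contact_force: [0.2, -0.2, -0.2]
finger_gap: 0.0
clock: 6.28
eef_pos: [0.447, -0.0521, 0.06]
ee_rot: [0.839, 0.544, -0.0, -0.0]
contact_force: [0.6, -0.5, -0.2]
finger_gap: 0.0
```

View pics/w6z.png

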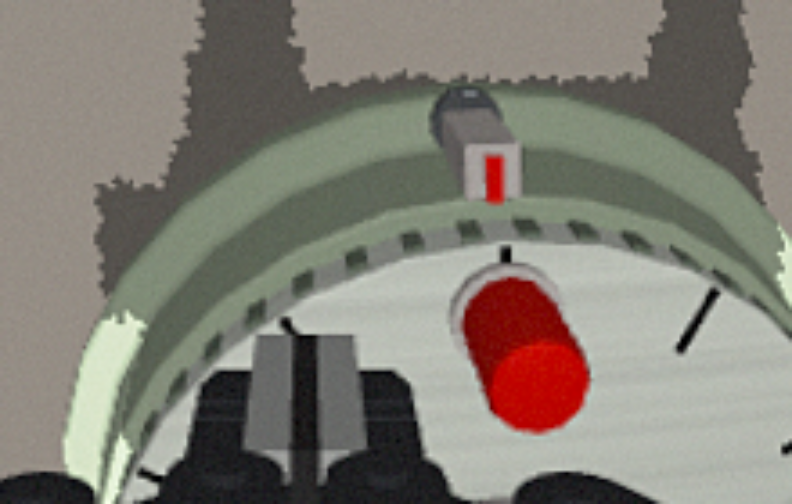

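```bash
for i in 1 2 3; do :; done; python3 -m handwheel '1 0 0 0.003 0; 1 0 0 0.003 0';python3 -m handwheel '1 0 0 0.002 0; 1 0 0 0.002 0';python3 -m handwheel '1 0 0 0.002 0; 1 0 0 0.002 0';python3 -m handwheel '1 0 0 0.002 0; 1 0 0 0.002 0'
python3 - <<'E'
from h import *
s=viewer.get_image("side");m=viewer.camera_model("side");o=arm.get_obs();x0,y0=345,170
z=cv2.resize(s[y0:y0+45,x0:x0+55],None,fx=14,fy=13,interpolation=cv2.INTER_CUBIC)
z=cv2.convertScaleAbs(z,alpha=1.8,beta=-20);cv2.imwrite("pics/s6b.png",z);print(proj(m,o["eef_pos"]))
E
```

```text
clock: 6.58
eef_pos: [0.4469, -0.0521, 0.0569]
ee_rot: [0.839, 0.544, -0.0, -0.0]
contact_force: [-0.4, -0.8, -0.3]
finger_gap: -0.0
clock: 6.82
eef_pos: [0.447, -0.0521, 0.055]
ee_rot: [0.839, 0.544, -0.0, -0.0]
contact_force: [0.3, -0.8, 0.1]
finger_gap: 0.001
clock: 7.08
eef_pos: [0.4469, -0.0521, 0.053]
ee_rot: [0.839, 0.544, -0.0, -0.0]
contact_force: [-0.5, -0.9, 0.7]
finger_gap: 0.003
clock: 7.32
eef_pos: [0.447, -0.0521, 0.051]
ee_rot: [0.839, 0.544, -0.0, -0.0]
contact_force: [0.6, 0.5, -0.6]
finger_gap: -0.002
(np.float64(373.0166216842619), np.float64(202.16725056540315))
```

View pics/s6b.png

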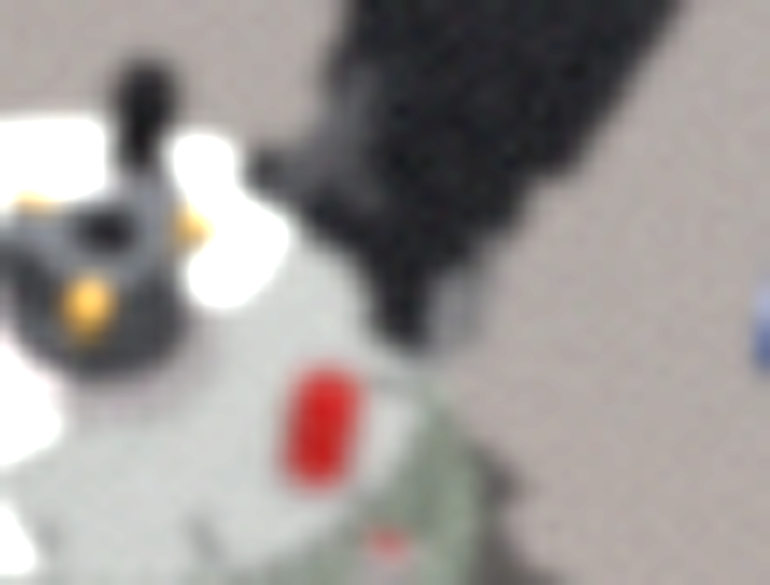

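The reported z of 0.051 is below the 60 mm dial top with no contact. So the real tips are some 25–30 mm above the reported TCP. I'll lower further in force-checked steps to overlap the pin.

```bash
python3 -m handwheel '1 0 0 0.002 0; 1 0 0 0.002 0';python3 -m handwheel '1 0 0 0.002 0; 1 0 0 0.002 0';python3 -m handwheel '1 0 0 0.002 0; 1 0 0 0.002 0'
python3 - <<'E'
from h import *
im=viewer.get_image("wrist")
cv2.imwrite("pics/w7.png",im);cv2.imwrite("pics/w7z.png",cv2.resize(im[140:280,230:450],None,fx=3.6,fy=3.6))
E
```

```text
clock: 7.62
eef_pos: [0.4469, -0.0521, 0.049]
ee_rot: [0.839, 0.544, -0.0, -0.0]
contact_force: [-0.0, 1.0, 0.8]
finger_gap: 0.0
clock: 7.88
eef_pos: [0.4469, -0.0521, 0.047]
ee_rot: [0.839, 0.544, -0.0, -0.0]
contact_force: [-0.5, 0.5, -0.5]
finger_gap: -0.0
clock: 8.12
eef_pos: [0.447, -0.0521, 0.045]
ee_rot: [0.839, 0.544, -0.0, -0.0]
contact_force: [-0.4, 0.6, -1.2]
finger_gap: 0.001
```

View pics/w7z.png

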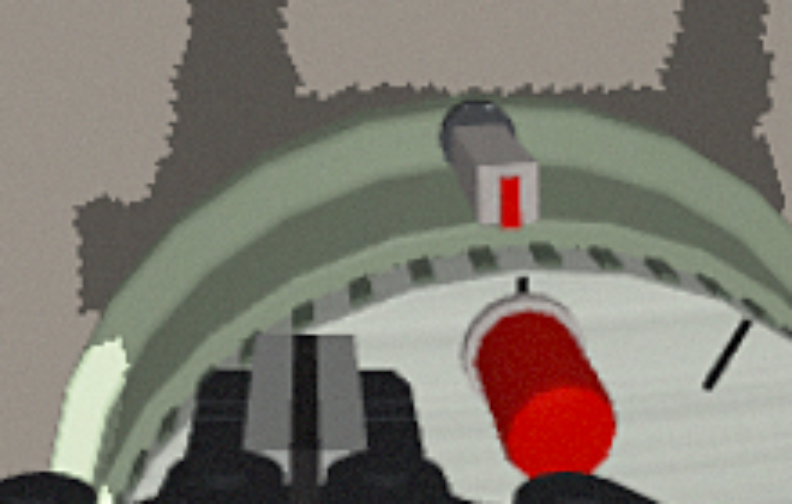

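The tips now sit well alongside the pin. I'll go down 3 mm more and creep forward in x to contact.

```bash
python3 -m handwheel '1 0 0 0.002 0; 1 0 0 0.003 0; 1 0 0 0.003 0';python3 -m handwheel '1 0.003 0 0 0; 1 0.006 0 0 0; 1 0.006 0 0 0';python3 -m handwheel '1 0.002 0 0 0; 1 0.002 0 0 0';python3 -m handwheel '1 0.002 0 0 0; 1 0.002 0 0 0';python3 -m handwheel '1 0.002 0 0 0; 1 0.002 0 0 0'
```

```text
clock: 8.55
eef_pos: [0.447, -0.0522, 0.0421]
ee_rot: [0.839, 0.544, -0.0, -0.0]
contact_force: [0.5, -1.2, 0.3]
finger_gap: -0.002
clock: 8.93
eef_pos: [0.4497, -0.0465, 0.0422]
ee_rot: [0.839, 0.544, 0.0, 0.0]
contact_force: [-0.2, 0.1, -0.4]
finger_gap: 0.003
clock: 9.18
eef_pos: [0.4504, -0.0448, 0.0422]
ee_rot: [0.839, 0.544, -0.0, -0.0]
contact_force: [0.1, -0.4, 0.3]
finger_gap: 0.003
clock: 9.43
eef_pos: [0.4512, -0.043, 0.0422]
ee_rot: [0.839, 0.544, 0.0, 0.0]
contact_force: [-0.2, -0.3, -1.0]
finger_gap: -0.003
clock: 9.68
eef_pos: [0.4519, -0.0415, 0.0422]
ee_rot: [0.839, 0.544, -0.0, 0.0]
contact_force: [-0.1, -1.2, -0.4]
finger_gap: 0.002
```

```bash
python3 -m handwheel '1 0.002 0 0 0; 1 0.002 0 0 0';python3 -m handwheel '1 0.002 0 0 0; 1 0.002 0 0 0';python3 -m handwheel '1 0.002 0 0 0; 1 0.002 0 0 0'
python3 - <<'E'
from h import *
im=viewer.get_image("wrist")
cv2.imwrite("pics/w8.png",im);cv2.imwrite("pics/w8z.png",cv2.resize(im[140:280,230:450],None,fx=3.6,fy=3.6))
E
```

```text
clock: 9.93
eef_pos: [0.4522, -0.0406, 0.0422]
ee_rot: [0.839, 0.544, -0.001, 0.001]
contact_force: [-3.5, -6.6, 1.9]
finger_gap: 0.002
clock: 10.18
eef_pos: [0.4527, -0.0388, 0.0421]
ee_rot: [0.839, 0.544, -0.002, 0.0]
contact_force: [-6.1, -7.3, 2.2]
finger_gap: -0.002
clock: 10.42
eef_pos: [0.4533, -0.0367, 0.0421]
ee_rot: [0.839, 0.544, -0.002, -0.0]
contact_force: [-6.3, -5.5, 3.7]
finger_gap: 0.002
```

View pics/w8z.png

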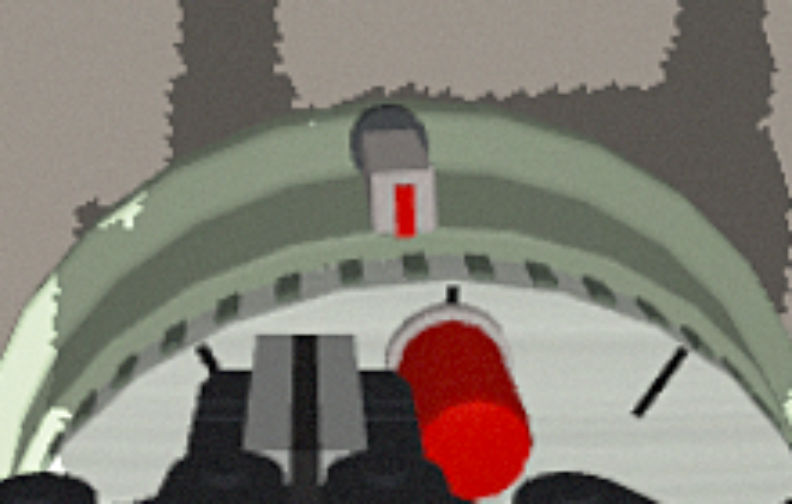

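Contact: about 8 N tangential, and the black line has moved clockwise of the pointer (450 against 405 in the crop). I'll keep pushing in 2–3 mm steps, following the arc.

```bash
python3 -m handwheel '1 0.002 0.0004 0 0; 1 0.003 0.0006 0 0.02; 1 0.003 0.0006 0 0.04';python3 -m handwheel '1 0.002 0.0005 0 0.02; 1 0.003 0.0007 0 0.04; 1 0.003 0.0007 0 0.04';python3 -m handwheel '1 0.002 0.0005 0 0.02; 1 0.003 0.0008 0 0.03; 1 0.003 0.0008 0 0.03';python3 -m handwheel '1 0.002 0.0005 0 0.02; 1 0.002 0.0005 0 0.02'
```

```text
clock: 10.85
eef_pos: [0.4546, -0.0336, 0.0418]
ee_rot: [0.85, 0.527, -0.002, -0.001]
contact_force: [-6.8, -3.4, 2.6]
finger_gap: -0.001
clock: 11.22
eef_pos: [0.4565, -0.0307, 0.0415]
ee_rot: [0.86, 0.51, -0.002, -0.001]
contact_force: [-4.9, -2.0, 1.0]
finger_gap: 0.003
clock: 11.6
eef_pos: [0.4603, -0.0285, 0.0421]
ee_rot: [0.868, 0.497, 0.0, -0.0]
contact_force: [-1.6, -1.0, -1.4]
finger_gap: 0.002
clock: 11.85
eef_pos: [0.4627, -0.0271, 0.0426]
ee_rot: [0.873, 0.488, 0.001, 0.0]
contact_force: [-0.4, -0.3, 0.7]
finger_gap: 0.003
```

```bash
cat > dial.py <<'E'
from h import *
def look(tag):
    m=viewer.camera_model("wrist");im=viewer.get_image("wrist");o=arm.get_obs()
    cv2.imwrite(f"pics/{tag}.png",im);cv2.imwrite(f"pics/{tag}z.png",cv2.resize(im[140:300,180:460],None,fx=2.85,fy=2.85))
    x=o["ee_rot"];print(o["clock"],np.round(o["eef_pos"],4),np.round(o["contact_force"],1),"xang",np.degrees(np.arctan2(2*x[0]*x[1],2*x[0]**2-1)).round(1))
    # red pin: top face (bright) at z .09
    h=cv2.cvtColor(im,cv2.COLOR_BGR2HSV);H,S,V=[h[...,i].astype(int) for i in range(3)]
    k=(((H<6)|(H>174))&(S>200)&(V>60)); k[:150]=0
    for c,a in blobs(k,100):
        p=onz(m,*c,.078,True);d=p[:2]-[.514,-.0445];print("red",c,a,p.round(4),"r",np.hypot(*d).round(4),"ang",np.degrees(np.arctan2(d[1],d[0])).round(1))
if __name__=="__main__":
    import sys;look(sys.argv[1])
E
python3 dial.py w9
```

```text
11.9 [ 0.4627 -0.0271  0.0427] [ 0.2  0.5 -0. ] xang 58.4
red [359.8, 243.0] 1315 [ 0.4672 -0.0057  0.078 ] r 0.0608 ang 140.4
```

View pics/w9z.png

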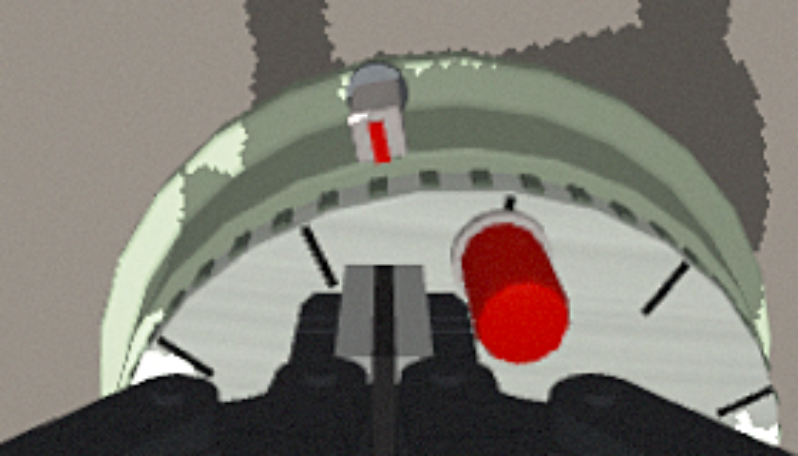

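The dial is just at half-way, with the force near nil. A little more.

```bash
python3 -m handwheel '1 0.001 0.0003 0 0.02; 1 0.001 0.0003 0 0.02; 1 0.001 0.0003 0 0.02'; python3 dial.py w10
```

```text
clock: 12.28
eef_pos: [0.4627, -0.0265, 0.0423]
ee_rot: [0.878, 0.479, 0.0, 0.0]
contact_force: [-0.7, -0.9, -0.2]
finger_gap: -0.004
12.325 [ 0.4626 -0.0265  0.0422] [-0.3 -0.2 -0.1] xang 57.3
red [385.0, 247.5] 1319 [0.4765 0.004  0.078 ] r 0.0613 ang 127.7
```

View pics/w10z.png

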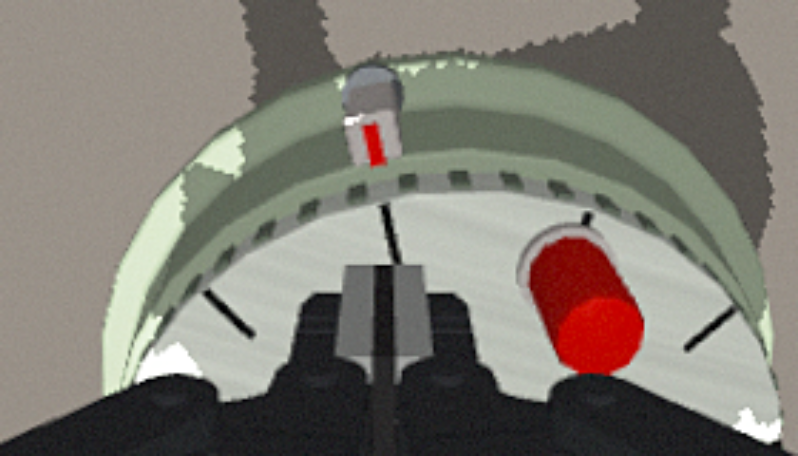

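The dial has snapped into click 1, with the red pin at 127.7° and a line at the pointer. Next, a small planner turns "pin angle, radius, gap" into tool-axis shifts for the moves I type.

```bash
cat > plan.py <<'E'
import sys;from h import *
AX=np.array([.514,-.0445])
def tcp(a,rho,b):
    a=np.radians(a);er=np.array([np.cos(a),np.sin(a)]);et=np.array([np.sin(a),-np.cos(a)]);return AX+rho*er-b*et
def shift(o,p,xang):
    x=o["ee_rot"];c=np.arctan2(2*x[0]*x[1],2*x[0]**2-1)
    d=p-o["eef_pos"][:2];X=np.array([np.cos(c),np.sin(c)]);Y=np.array([np.sin(c),-np.cos(c)])
    return d@X,d@Y,c-np.radians(xang)
if __name__=="__main__":
    o=arm.get_obs()
    for s in sys.argv[1:]:
        a,r,b=map(float,s.split(","));print(s,np.round(shift(o,tcp(a,r,b),a-90),4))
E
python3 plan.py 127.7,.056,.025 127.7,.056,.0205 122,.056,.0205 116,.056,.0205 112,.056,.0205 110,.056,.0205 108,.056,.0205
```

```text
127.7,.056,.025 [ 0.0078 -0.0082  0.342 ]
127.7,.056,.0205 [ 0.0121 -0.0067  0.342 ]
122,.056,.0205 [ 0.018  -0.0064  0.4415]
116,.056,.0205 [ 0.0242 -0.0055  0.5462]
112,.056,.0205 [ 0.0282 -0.0046  0.6161]
110,.056,.0205 [ 0.0302 -0.004   0.651 ]
108,.056,.0205 [ 0.0322 -0.0034  0.6859]
```

```bash
python3 -m handwheel '1 0.002 -0.004 0 0.12; 1 0.004 -0.008 0 0.24; 1 0.008 -0.008 0 0.34; 1 0.008 -0.008 0 0.34'; python3 plan.py  127.7,.056,.0205 122,.056,.0205 116,.056,.0205 112,.056,.0205 110,.056,.0205 108,.056,.0205
```

```text
clock: 12.82
eef_pos: [0.4602, -0.0153, 0.0422]
ee_rot: [0.946, 0.325, 0.0, 0.0]
contact_force: [-0.3, 0.0, 0.9]
finger_gap: -0.0
127.7,.056,.0205 [ 0.0042 -0.      0.0035]
122,.056,.0205 [ 0.0099 -0.0018  0.1029]
116,.056,.0205 [ 0.016  -0.003   0.2077]
112,.056,.0205 [ 0.0201 -0.0034  0.2775]
110,.056,.0205 [ 0.0222 -0.0035  0.3124]
108,.056,.0205 [ 0.0243 -0.0036  0.3473]
```

```bash
python3 -m handwheel '1 0.002 0 0 0; 1 0.004 0 0 0; 1 0.006 -0.0006 0 0.03; 1 0.008 -0.0012 0 0.07; 1 0.01 -0.0018 0 0.1; 1 0.012 -0.0022 0 0.14; 1 0.014 -0.0026 0 0.17; 1 0.016 -0.003 0 0.21'; python3 dial.py w11;  python3 plan.py 113,.056,.0205 111,.056,.0205 110,.056,.0205 108,.056,.0205
```

```text
clock: 13.82
eef_pos: [0.4697, -0.0034, 0.0421]
ee_rot: [0.975, 0.222, -0.002, -0.0]
contact_force: [-5.3, -1.2, 4.1]
finger_gap: 0.001
13.875 [ 0.47   -0.0032  0.0421] [-3.8 -1.2  2.8] xang 25.6
red [358.9, 245.6] 1322 [0.4853 0.01   0.078 ] r 0.0616 ang 117.8
113,.056,.0205 [ 0.0039 -0.0006  0.0457]
111,.056,.0205 [ 0.0059 -0.0012  0.0806]
110,.056,.0205 [ 0.0069 -0.0015  0.098 ]
108,.056,.0205 [ 0.0089 -0.0019  0.133 ]
```

View pics/w11z.png

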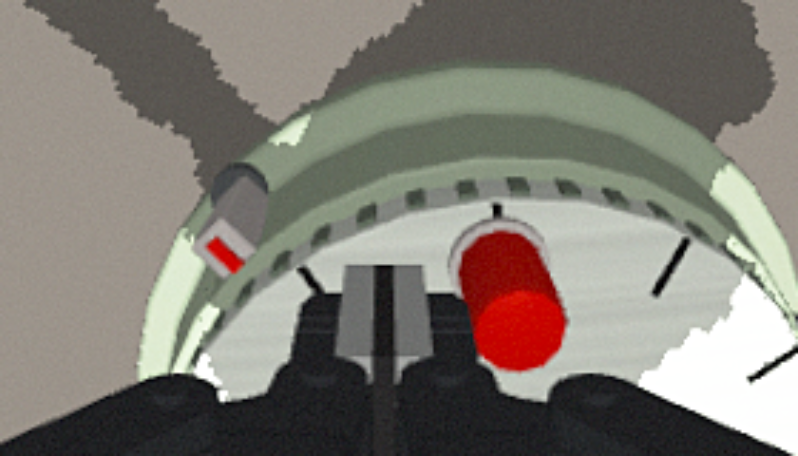

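Pushing well: the pin has moved from 127.7° to 117.8° and the force is easing. On to the half-way point.

```bash
python3 -m handwheel '1 0.0015 -0.0003 0 0.02; 1 0.003 -0.0005 0 0.04; 1 0.0045 -0.0008 0 0.06; 1 0.0045 -0.0008 0 0.06';python3 -m handwheel '1 0.001 -0.0002 0 0.02; 1 0.002 -0.0004 0 0.03; 1 0.002 -0.0004 0 0.03';python3 dial.py w12
```

```text
clock: 14.38
eef_pos: [0.475, -0.0005, 0.0421]
ee_rot: [0.981, 0.194, 0.0, 0.0]
contact_force: [-1.0, -0.1, -0.3]
finger_gap: 0.001
clock: 14.75
eef_pos: [0.4771, 0.0004, 0.0426]
ee_rot: [0.984, 0.179, 0.001, 0.0]
contact_force: [0.3, -0.3, -0.5]
finger_gap: 0.002
14.8 [4.77e-01 4.00e-04 4.25e-02] [-0.5  0.5  0.7] xang 20.6
red [372.8, 242.2] 1309 [0.4996 0.0159 0.078 ] r 0.0621 ang 103.4
```

```bash
python3 -m handwheel '1 0 0 0 0; 1 0 0 0 0';python3 dial.py w13;python3 plan.py 97.7,.056,.025 97.7,.056,.0205 92,.056,.0205 86,.056,.0205 84,.056,.0205 82,.056,.0205
```

```text
clock: 15.05
eef_pos: [0.4765, 0.0005, 0.0423]
ee_rot: [0.984, 0.179, 0.0, 0.0]
contact_force: [0.6, -0.3, 0.3]
finger_gap: 0.002
15.1 [0.4764 0.0005 0.0422] [ 0.5 -0.6  0.5] xang 20.6
red [386.2, 244.5] 1310 [0.5057 0.0173 0.078 ] r 0.0623 ang 97.6
97.7,.056,.025 [ 0.0075 -0.0048  0.2256]
97.7,.056,.0205 [ 0.0119 -0.0038  0.2256]
92,.056,.0205 [ 0.0178 -0.0042  0.3251]
86,.056,.0205 [ 0.024  -0.0041  0.4298]
84,.056,.0205 [ 0.0261 -0.0039  0.4647]
82,.056,.0205 [ 0.0282 -0.0036  0.4997]
```

View pics/w13z.png

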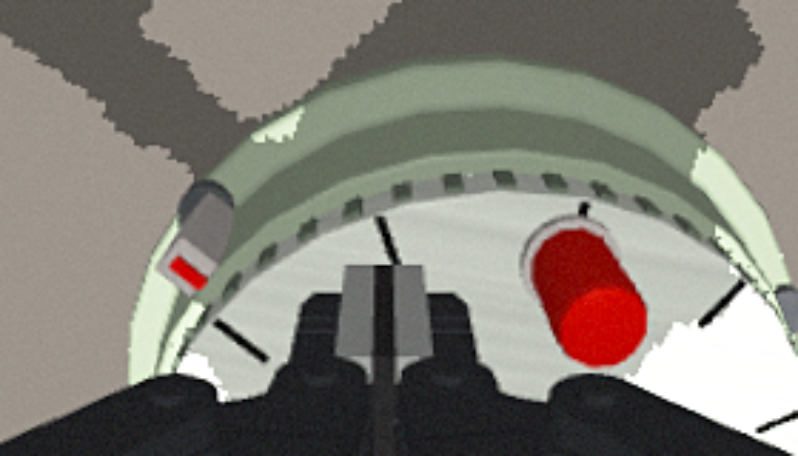

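Click 2: the pin is at 97.6° and the pointer (185,270) sits on a line at (215,320). Now the third click.

```bash
python3 -m handwheel '1 0.003 -0.003 0 0.11; 1 0.007 -0.005 0 0.22; 1 0.01 -0.0045 0 0.23; 1 0.012 -0.004 0 0.23; 1 0.014 -0.004 0 0.26; 1 0.016 -0.004 0 0.3; 1 0.018 -0.0042 0 0.33; 1 0.02 -0.0042 0 0.36; 1 0.022 -0.0042 0 0.4; 1 0.024 -0.0041 0 0.43'; python3 dial.py w14;python3 plan.py 84,.056,.0205 82,.056,.0205 80,.056,.0205
```

```text
clock: 16.35
eef_pos: [0.4959, 0.0133, 0.0419]
ee_rot: [0.999, -0.036, -0.002, -0.0]
contact_force: [-5.3, 1.3, 4.6]
finger_gap: 0.006
16.4 [0.4962 0.0133 0.042 ] [-4.7  2.4  3. ] xang -4.1
red [358.7, 242.4] 1338 [0.516  0.0181 0.078 ] r 0.0626 ang 88.1
84,.056,.0205 [ 0.0032 -0.0003  0.0326]
82,.056,.0205 [ 0.0052 -0.0009  0.0675]
80,.056,.0205 [ 0.0072 -0.0014  0.1024]
```

```bash
python3 -m handwheel '1 0.0015 -0.0001 0 0.02; 1 0.003 -0.0003 0 0.03; 1 0.0045 -0.0007 0 0.05; 1 0.0045 -0.0007 0 0.05';python3 -m handwheel '1 0.001 -0.0002 0 0.02; 1 0.0015 -0.0004 0 0.03; 1 0.0015 -0.0004 0 0.03';python3 dial.py w15
```

```text
clock: 16.9
eef_pos: [0.5024, 0.013, 0.0422]
ee_rot: [0.998, -0.06, 0.001, 0.0]
contact_force: [-0.9, 0.9, -0.5]
finger_gap: 0.002
clock: 17.27
eef_pos: [0.5041, 0.0132, 0.0426]
ee_rot: [0.997, -0.075, 0.001, 0.0]
contact_force: [0.8, 0.5, 0.5]
finger_gap: 0.001
17.325 [0.5039 0.0133 0.0425] [-1.2  0.4 -0.1] xang -8.6
red [371.0, 239.8] 1320 [0.5306 0.0163 0.078 ] r 0.063 ang 74.7
```

```bash
python3 -m handwheel '1 0 0 0 0; 1 0 0 0 0';python3 dial.py w16;python3 plan.py 67.7,.056,.025 67.7,.056,.0205 62,.056,.0205 56,.056,.0205 54,.056,.0205 52,.056,.0205
```

```text
clock: 17.58
eef_pos: [0.5035, 0.0134, 0.0422]
ee_rot: [0.997, -0.075, 0.0, 0.0]
contact_force: [-0.4, 0.5, 0.1]
finger_gap: -0.002
17.625 [0.5035 0.0134 0.0422] [0.2 0.  0.5] xang -8.6
red [386.6, 242.0] 1322 [0.5376 0.0142 0.078 ] r 0.0632 ang 68.1
67.7,.056,.025 [ 0.008  -0.0046  0.2393]
67.7,.056,.0205 [ 0.0124 -0.0035  0.2393]
62,.056,.0205 [ 0.0183 -0.0039  0.3387]
56,.056,.0205 [ 0.0246 -0.0037  0.4435]
54,.056,.0205 [ 0.0266 -0.0034  0.4784]
52,.056,.0205 [ 0.0287 -0.0031  0.5133]
```

View pics/w16z.png

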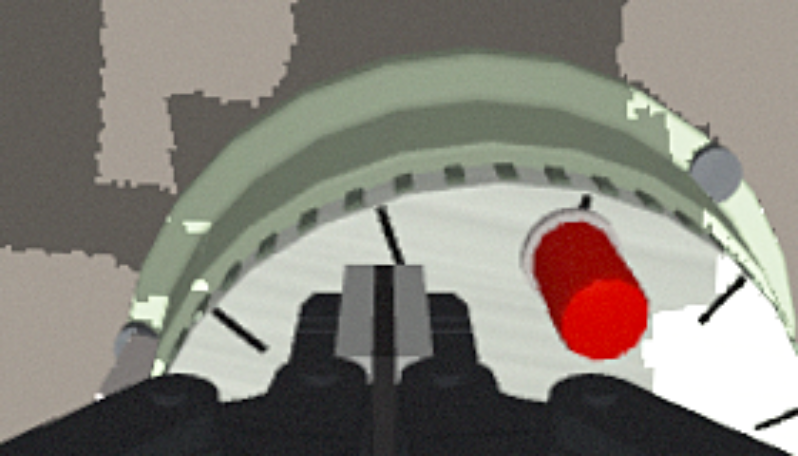

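Click 3: the pin is at 68.1°. The fourth click works the same way, with finer final steps.

```bash
python3 -m handwheel '1 0.004 -0.003 0 0.12; 1 0.008 -0.0045 0 0.24; 1 0.01 -0.0042 0 0.24; 1 0.012 -0.0035 0 0.24; 1 0.014 -0.0036 0 0.27; 1 0.016 -0.0037 0 0.3; 1 0.018 -0.0039 0 0.33; 1 0.02 -0.0039 0 0.37; 1 0.022 -0.0038 0 0.4; 1 0.024 -0.0037 0 0.43'; python3 dial.py w17;python3 -m handwheel '1 0.001 -0.0001 0 0.01; 1 0.002 -0.0002 0 0.02;1 0.003 -0.0003 0 0.03;1 0.003 -0.0003 0 0.03'; python3 dial.py w18
```

```text
clock: 18.88
eef_pos: [0.5264, 0.0144, 0.0419]
ee_rot: [0.958, -0.287, -0.002, -0.0]
contact_force: [-3.2, 3.0, 3.9]
finger_gap: 0.003
18.925 [0.5269 0.0143 0.042 ] [-3.9  2.3  2.7] xang -33.4
red [358.1, 239.0] 1335 [0.5471 0.0096 0.078 ] r 0.0634 ang 58.5
clock: 19.42
eef_pos: [0.5306, 0.0118, 0.0421]
ee_rot: [0.954, -0.3, 0.0, 0.0]
contact_force: [-1.2, 1.7, -1.0]
finger_gap: -0.003
19.475 [0.5305 0.0118 0.0421] [-1.4  0.1 -0.3] xang -35.0
red [358.4, 237.7] 1324 [0.5515 0.0068 0.078 ] r 0.0635 ang 53.8
```

```bash
python3 -m handwheel '1 0.001 -0.0002 0 0.02; 1 0.001 -0.0002 0 0.02; 1 0.001 -0.0002 0 0.02'; python3 dial.py w19
```

```text
clock: 19.85
eef_pos: [0.5316, 0.0115, 0.0423]
ee_rot: [0.951, -0.31, 0.0, 0.0]
contact_force: [-0.5, -0.3, -1.1]
finger_gap: -0.004
19.9 [0.5316 0.0115 0.0423] [-0.6  0.7 -0.9] xang -36.1
red [358.4, 237.3] 1316 [0.5525 0.006  0.078 ] r 0.0635 ang 52.7
```

```bash
python3 -m handwheel '1 0.001 -0.0002 0 0.02; 1 0.001 -0.0002 0 0.02; 1 0.001 -0.0002 0 0.02; 1 0.001 -0.0002 0 0.02'; python3 dial.py w20
```

```text
clock: 20.4
eef_pos: [0.5326, 0.0112, 0.0424]
ee_rot: [0.948, -0.319, 0.0, -0.0]
contact_force: [0.2, 0.4, 0.7]
finger_gap: -0.001
20.45 [0.5325 0.0112 0.0424] [-0.7  0.8  0.5] xang -37.2
red [358.8, 237.2] 1311 [0.5535 0.0052 0.078 ] r 0.0635 ang 51.5
```

```bash
python3 -m handwheel '1 0.001 -0.0002 0 0.02; 1 0.001 -0.0002 0 0.02; 1 0.001 -0.0002 0 0.02; 1 0.001 -0.0002 0 0.02'; python3 dial.py w21
```

```text
clock: 20.95
eef_pos: [0.5332, 0.0109, 0.0422]
ee_rot: [0.944, -0.329, 0.0, -0.0]
contact_force: [0.5, 0.3, -0.2]
finger_gap: 0.0
21.0 [0.5332 0.0108 0.0422] [-0.6  0.1  0.8] xang -38.4
red [385.2, 238.6] 1320 [ 0.5637 -0.0044  0.078 ] r 0.0639 ang 38.9
```

View pics/w21z.png

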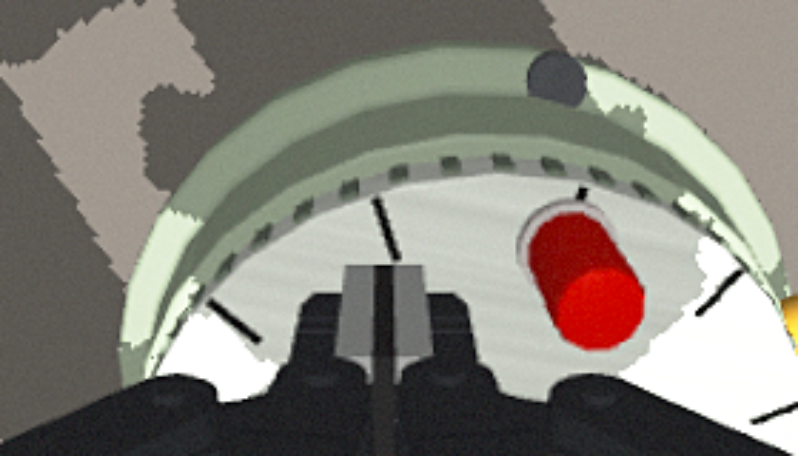

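The fourth click has snapped in, with the pin at 38.9°. Now I back off and rise.

```bash
python3 -m handwheel '1 -0.006 0 0 0; 1 -0.008 0 0 0; 1 -0.008 0 -0.04 0; 1 -0.008 0 -0.09 0; 1 -0.008 0 -0.14 0; 1 -0.008 0 -0.14 0'; python3 - <<'E'
from h import *
o=arm.get_obs();x=o["ee_rot"];c=np.arctan2(2*x[0]*x[1],2*x[0]**2-1)
d=np.array([.477,.269])-o["eef_pos"][:2];print(o["clock"],o["eef_pos"],np.degrees(c),d@[np.cos(c),np.sin(c)],d@[np.sin(c),-np.cos(c)],arm.hold_point_z)
E
```

```text
clock: 21.75
eef_pos: [0.5301, 0.0154, 0.1874]
ee_rot: [0.944, -0.329, 0.005, -0.001]
contact_force: [0.5, -0.4, -0.2]
finger_gap: 0.004
21.75 [0.53008151 0.01536374 0.18739619] -38.37301209113588 -0.19906711114451348 -0.16589540084415172 0.0187
```

```bash
python3 -m handwheel '1 -0.04 -0.033 0 0; 1 -0.08 -0.066 0 0; 1 -0.12 -0.1 0 0; 1 -0.16 -0.133 0 0; 1 -0.199 -0.166 0 0; 1 -0.199 -0.166 0 0; 1 -0.199 -0.166 0.04 0; 1 -0.199 -0.166 0.08 0; 1 -0.199 -0.166 0.08 0; 1 -0.199 -0.166 0.08 0'; python3 - <<'E'
from h import *
o=arm.get_obs();print(o["eef_pos"])
m=viewer.camera_model("wrist");im=viewer.get_image("wrist");cv2.imwrite("pics/w22.png",im)
t=viewer.get_image("top");cv2.imwrite("pics/t22.png",cv2.resize(t[140:280,200:420],None,fx=3.6,fy=3.6,interpolation=cv2.INTER_CUBIC))
s=viewer.get_image("side");cv2.imwrite("pics/s22.png",cv2.resize(s[130:310,270:420],None,fx=4,fy=3.3,interpolation=cv2.INTER_CUBIC))
print(projf(m,[.477,.269,.055]))
E
```

```text
clock: 23.0
eef_pos: [0.4749, 0.2691, 0.1034]
ee_rot: [0.944, -0.329, 0.001, -0.0]
contact_force: [0.5, 0.5, 0.0]
finger_gap: -0.002
[0.47492161 0.26910164 0.10338107]
(np.float64(317.65969952185793), np.float64(201.67007172856216))
```

View pics/w22.png

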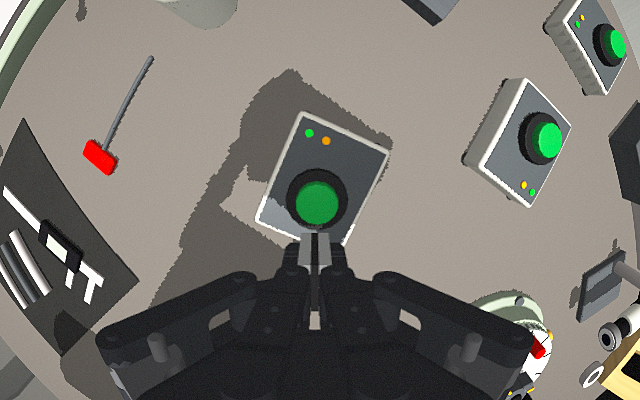

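View pics/t22.png

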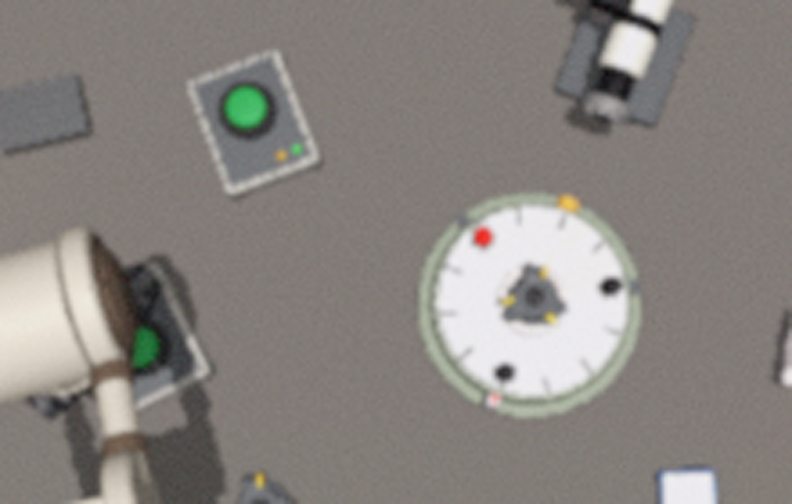

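View pics/s22.png

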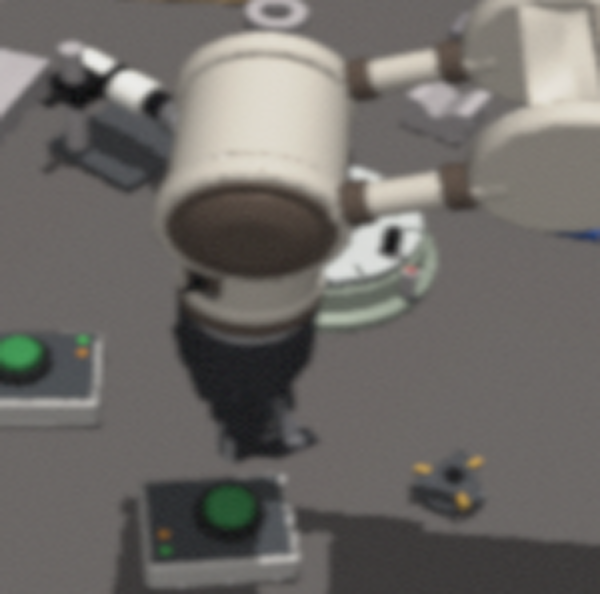

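The top view confirms four clicks: the red pin (483,237) now stands exactly where black_pin_2 was, and the other two pins are at the old pin positions. The dial is at rest. The wrist view shows the button at (317,203) against a prediction of (317.7,201.7). Now I go down onto the button.

```bash
python3 -m handwheel '1 0.001 0.001 0.02 0; 1 0.001 0.001 0.04 0; 1 0.001 0.001 0.04 0'; python3 -m handwheel '1 0 0 0.005 0; 1 0 0 0.01 0; 1 0 0 0.01 0'; python3 -m handwheel '1 0 0 0.004 0; 1 0 0 0.008 0; 1 0 0 0.01 0;1 0 0 0.01 0'
```

```text
clock: 23.52
eef_pos: [0.4736, 0.2678, 0.0619]
ee_rot: [0.944, -0.329, -0.001, 0.0]
contact_force: [-0.2, -0.5, -0.7]
finger_gap: -0.002
clock: 23.9
eef_pos: [0.4741, 0.2681, 0.0522]
ee_rot: [0.944, -0.329, -0.0, 0.0]
contact_force: [0.8, -0.2, -0.7]
finger_gap: 0.002
clock: 24.4
eef_pos: [0.474, 0.2681, 0.0419]
ee_rot: [0.944, -0.329, -0.0, 0.0]
contact_force: [-0.3, 1.3, 0.5]
finger_gap: 0.002
```

```bash
python3 -m handwheel '1 0 0 0.003 0; 1 0 0 0.006 0; 1 0 0 0.006 0'; python3 -m handwheel '1 0 0 0.003 0; 1 0 0 0.003 0'; python3 -m handwheel '1 0 0 0.003 0; 1 0 0 0.003 0'; python3 - <<'E'
from h import *
im=viewer.get_image("wrist");cv2.imwrite("pics/w23.png",cv2.resize(im[100:280,220:440],None,fx=3.3,fy=3.3))
E
```

```text
clock: 24.78
eef_pos: [0.4739, 0.268, 0.0358]
ee_rot: [0.944, -0.329, -0.0, 0.0]
contact_force: [-0.1, -0.2, -0.0]
finger_gap: -0.005
clock: 25.02
eef_pos: [0.474, 0.268, 0.0329]
ee_rot: [0.944, -0.329, -0.0, 0.0]
contact_force: [0.1, 0.3, -0.6]
finger_gap: -0.003
clock: 25.28
eef_pos: [0.4744, 0.2682, 0.0303]
ee_rot: [0.944, -0.329, 0.0, -0.0]
contact_force: [0.3, -0.3, 2.3]
finger_gap: -0.0
```

View pics/w23.png

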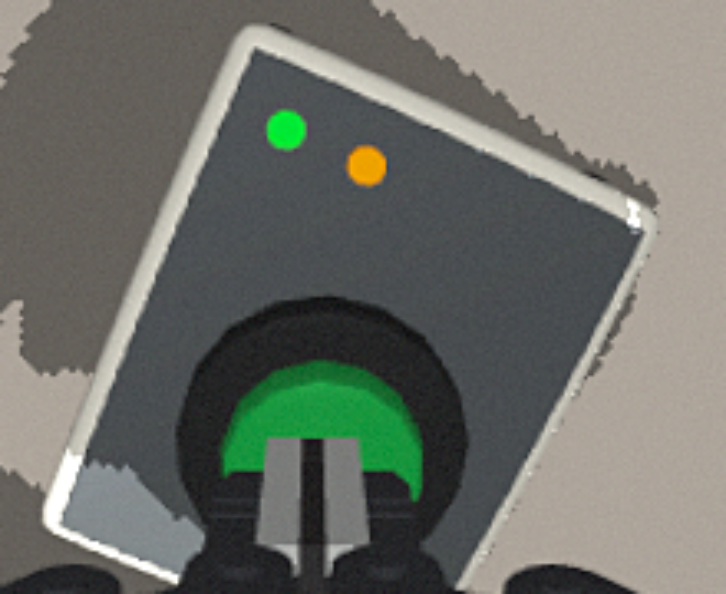

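The fingertips rest on the middle of the green button, with the first contact force at 2.3 N. Now I press.

```bash
python3 -m handwheel '1 0 0 0.002 0; 1 0 0 0.003 0; 1 0 0 0.003 0'; python3 -m handwheel '1 0 0 0.002 0; 1 0 0 0.002 0;1 0 0 0.002 0'
```

```text
clock: 25.7
eef_pos: [0.4745, 0.2682, 0.0274]
ee_rot: [0.944, -0.329, 0.0, -0.0]
contact_force: [0.2, -0.4, 3.0]
finger_gap: -0.0
clock: 26.08
eef_pos: [0.4745, 0.2682, 0.0255]
ee_rot: [0.944, -0.329, 0.0, -0.0]
contact_force: [0.2, 0.1, 4.7]
finger_gap: -0.002
```

```bash
python3 -m handwheel '1 0 0 0.001 0; 1 0 0 0.001 0;1 0 0 0.001 0';python3 -m handwheel '1 0 0 0.001 0; 1 0 0 0.001 0;1 0 0 0.001 0'
```

```text
clock: 26.45
eef_pos: [0.4745, 0.2682, 0.0253]
ee_rot: [0.944, -0.329, 0.0, -0.0]
contact_force: [-3.9, -1.0, 11.8]
finger_gap: 0.0
clock: 26.82
eef_pos: [0.4746, 0.2682, 0.0252]
ee_rot: [0.944, -0.329, 0.0, 0.0]
contact_force: [-6.1, -2.9, 17.9]
finger_gap: 0.001
```

The button has bottomed out: z stays at 0.0252 while the force climbs to 18 N. Now I release it and rise clear.

```bash
python3 -m handwheel '1 0 0 -0.004 0; 1 0 0 -0.01 0; 1 0 0 -0.03 0; 1 0 0 -0.08 0; 1 0 0 -0.13 0; 1 0 0 -0.13 0'; python3 -m handwheel '1 -0.05 -0.05 0 0; 1 -0.1 -0.1 0 0;1 -0.1 -0.1 0 0;1 -0.1 -0.1 0 0'; python3 - <<'E'
from h import *
t=viewer.get_image("top");cv2.imwrite("pics/t24.png",cv2.resize(t[140:280,200:420],None,fx=3.6,fy=3.6,interpolation=cv2.INTER_CUBIC))
cv2.imwrite("pics/w24.png",viewer.get_image("wrist"))
a=cv2.imread("pics/top0.png")
m=viewer.camera_model("top")
for im in(a,t):
    h=cv2.cvtColor(im,cv2.COLOR_BGR2HSV);H,S,V=[h[...,i].astype(int) for i in range(3)]
    for c,n in blobs((H>45)&(H<85)&(S>120)&(V>50),20): print(c,n,np.round(onz(m,*c,0.05),3))
o=arm.get_obs();print(o["clock"],o["eef_pos"],o["contact_force"],np.abs(o["joint_vel"]).max())
E
```

```text
clock: 27.58
eef_pos: [0.4769, 0.269, 0.1576]
ee_rot: [0.944, -0.329, 0.003, -0.002]
contact_force: [1.3, 0.0, -0.5]
finger_gap: 0.001
clock: 28.08
eef_pos: [0.4568, 0.4085, 0.1515]
ee_rot: [0.945, -0.328, -0.001, 0.001]
contact_force: [0.2, -0.9, -0.2]
finger_gap: -0.004
[262.2, 116.5] 81 [0.83  0.208 0.05 ]
[267.9, 169.4] 108 [0.672 0.188 0.05 ]
[237.8, 235.8] 111 [0.478 0.27  0.05 ]
[262.3, 116.5] 83 [0.83  0.208 0.05 ]
[267.8, 169.4] 111 [0.672 0.188 0.05 ]
[237.8, 235.9] 111 [0.478 0.27  0.05 ]
28.175 [0.45773649 0.40714054 0.15217387] [-0.16749732 -0.56782623  0.02957225] 0.015422640592724165
```

View pics/t24.png

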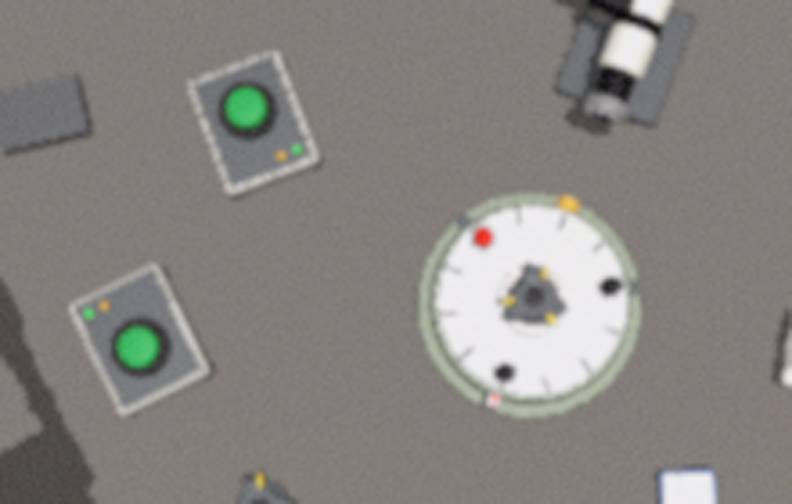

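View pics/w24.png

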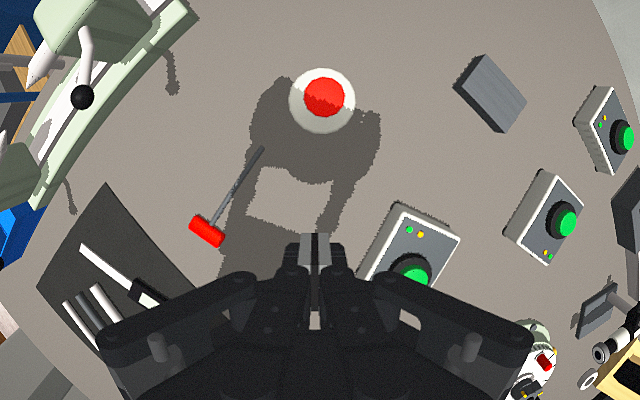

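The final views show the dial four clicks on and the box unmoved: its button is at (237.8,235.9), against (237.8,235.8) at the start. The button looks out, the bottle is still standing and there is no contact force. Handing in.

```bash
python3 -c "
from plant import arm
print(arm.job_done(), arm.get_obs()['contact_force'])"
```

```text
the job is handed in; nothing more can be done
the job is handed in; nothing more can be done
```

The dial is four clicks clockwise and at rest, the green button has been pressed and let go, and the job is handed in, at about 28 s of the 56 s. It reported no verdict.

**What I did:** I pushed the red pin round one click at a time with the shut fingertips, at about 8–9 N, and let the dial snap into each click. The button I pressed is on the box nearest the base. I took it right down, about 6 mm, peaking at about 18 N, then rose clear.

**Last checks:**
- **Dial:** in the top view the red pin stands where black_pin_2 was, and the other two pins are in the old pin places. The wrist view after the fourth click put the red pin 119° round from where it started.
- **Button box:** the button's image position is within 0.1 pixel of where it began, and the button looks out again.
- **Robot:** no contact force after I withdrew. I never saw the fingers near the cutter or camera, and the force readings gave no sign of touching either.
- **Other things on the bench:** the ones I could see stand where they were; I measured only the boxes.

**What disagreed:** the shut fingertips turned out to be about 25 mm above the reported TCP. My first approach therefore passed above the pin without touching it. The wrist and side views showed the offset, and I then lowered the tool in small steps with force checks.

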